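Pack the pinstriper's kit tray

ROBOT

A 6-joint arm with a two-finger parallel gripper is mounted at the origin on the work surface. World frame = base frame: x ahead of the robot, y to its left, z up, the work surface at z = 0. Lengths are in mm, angles in rad, forces in N, time in s.
With the tool pointing down it reaches from about 300 to 775 mm from the base axis. Payload 14.6 kg.
Tool frame: the origin (TCP) lies on the centre line of the jaws, within the pads' length; the fingertips stand 19 mm ahead of it and the grasp point (between the pads) is the TCP (bot.tip_reach is the distance from the TCP to the fingertips, in mm); y points along the fingers, x is the direction in which the jaws open and shut, and the axes are right-handed (so a half turn about y gives the same grasp; the last joint's range is limited). The gripper opens to 85 mm and grips with 20 to 120 N. Pads are 22 mm wide; open, the fingers measure 114 mm over their backs; the gripper's body (76 mm by 85 mm) begins 54 mm behind the grasp point. The pads swing forward as they close: fully open they stand 13 mm farther back than shut.
Start: joints at [1.211, 0.3, 1.521, -0, 1.321, -0.067], TCP at [158.746, 526.583, 250.281] pointing down, gripper open.
Joint ranges: [-3.03, 3.03], [-0.79, 2.21], [0.23, 2.52], [-1.04, 4.18], [0, 3.07], [-2.55, 2.55]. Speed limits (rad/s): [2.22, 2.22, 2.57, 3.14, 3.14, 3.14].

INTERFACE

Orientations are given as a unit quaternion [w, x, y, z].
In Python, from rig import bot gives the robot as it stands. Calls block until the motion is done:
- bot.move_to(position, orientation): joint-space move of the TCP to a pose.
- bot.servo_line(position, attitude=None, speed=150, until_force=None): straight line of the TCP; attitude=None keeps the orientation; speed is the mean speed in mm/s. With until_force (N) it stops when the force on the tool has changed by that much, and returns True; else False.
- bot.move_joints(angles): joint-space move.
- bot.move_gripper(opening, grip_force=None): finger opening in mm; grip_force is the grip in N (None keeps the last); returns when the fingers have stopped.
- bot.dwell(seconds).
- bot.ik(position, orientation): joint angles nearest the present ones, or None.
- bot.read_state(): the state.
- bot.read_camera(name): name is "scene" or "top"; returns a dict with "image" (480x640x3 uint8, blue, green, red), "depth" (480x640 float32, mm along the optical axis (not along the pixel's ray), 0 where there is no reading), "fovy" (degrees; the focal length in pixels is half the picture's height over the tangent of half this angle, whatever the lens; pixels are square), "cx", "cy" (the principal point, pixels), "eye" and "attitude" of the camera in the world. Camera axes: x right, y down, z forward; pixel columns grow to the right and rows downward; lengths in mm; the calibration is good to about 2 mm. A picture is of the moment at which its call begins.
A pose or a line that the arm cannot do raises bot.MotionError and nothing moves.
- bot.finish_job(): hands the job in, once; it reports no verdict.
The state is a dict: "clock": time; "joint_positions": joint angles; "qvel": joint speeds; "effort": joint torques, N m; "ee_pos": TCP position; "tool_rot": TCP orientation; "ft_force": force on the tool from outside, world axes, zero at the start; "moment": the same for the moment, N m; "grip_width": finger opening in mm.
Only numpy, scipy, OpenCV 4.12 (cv2) and the standard library are available. Lean on these libraries where they do the work, as an engineer would, in place of code of your own. Each camera call takes 0.05 s, during which the arm holds its last target.

TASK

Pack the striping kit: put the small paint tin, the oblong solvent can, the wooden brush box and the small roll of striping tape into the plywood tray, each gently set down the right way up and fully home in the foam insert made for it (round pocket for the tin, short oblong pocket for the can, long pocket for the brush box, roll over the white stub). The larger paint tin and the larger masking-tape roll belong to the spray booth: leave them where they are on the mat.

Things in the scene. Friction and masses are not known exactly. Their poses are not given: they have to be found in the camera images.
- tin_mid (a point): Small paint tin, bare steel with a blank paper band, upright on the 3 mm bench mat: 56 mm diameter, 60 mm high. The point is its centre, 30 mm above its underside; z up.
- can_mid (a point): Oblong solvent can, bare steel with a blank paper label, upright on the mat: body 62 mm along its x, 38 mm along its y, 66 mm high, with a black screw cap (24 mm diameter, off centre 14 mm towards +x) that reaches 79 mm above the underside. The point is the centre of the body, 33 mm above its underside. Either way round is right.
- brush_box_mid (a point): Closed wooden brush box lying on the mat, pale sliding lid up: 140 mm along its x, 50 mm along its y, 36 mm high. The point is its centre, 18 mm above its underside. Either way round is right.
- tape_mid (a point): Small roll of striping tape lying flat on the mat: 66 mm outside diameter, 38 mm hole, 25 mm high. The point is its centre (in the hole), 12.5 mm above its underside; z along the hole.
- big_tin_mid (a point): Look-alike to be left alone: larger paint tin of the same make-up, 76 mm diameter, 76 mm high, upright on the mat. The point is its centre, 38 mm above its underside.
- masking_mid (a point): Look-alike to be left alone: larger roll of masking tape lying flat on the mat, 100 mm outside diameter, 76 mm hole, 36 mm high. The point is its centre, 18 mm above its underside.
- tin_insert_seat (a point): Centre of the floor of the round pocket for the small tin: 72 mm diameter, 15 mm deep, pale blue floor. The insert is a dark foam block 174 x 109 mm and 30 mm thick, fixed; four of these, in any order, fill a plywood tray whose rim is level with their tops, 34 mm above the bench. x runs along the insert's long side, z up. 
- can_insert_seat (a point): Centre of the floor of the short oblong pocket for the solvent can: 78 mm along x, 54 mm along y, 15 mm deep, pale blue floor. Same foam block as for the tin, x along its long side and along the pocket, z up.
- brush_insert_seat (a point): Centre of the floor of the long pocket for the brush box: 156 mm along x, 66 mm along y, 15 mm deep, pale blue floor. Same foam block, x along its long side and along the pocket, z up.
- tape_insert_seat (a point): Foot of the white upright stub (22 mm diameter, 18 mm high, rounded top) that stands in the middle of the flat top of the fourth foam block; the point lies at the level of that top. The small tape roll lies flat on the block with the stub in its hole. x along the block's long side, z up.
Not all that is in view belongs to the job. What is shaped like the part that bears tin_insert_seat but pink or purple is not meant.

How it is judged:
By the outcome, as a careful person would: the job done as asked, in the order asked, and still so for the second after the job is handed in, with the robot touching nothing.
It also fails if it takes over 118 s, if anything falls off the work surface, if the arm or the gripper's body presses on something with over 40 N, if the wrist force passes 120 N, or if a joint passes its speed limit or range.

## Working session

There is one attempt and no reset: what is moved stays moved. The work goes in short steps, each a Python script; the robot and the scene stay as the last script left them, time stands still between calls to the robot, and variables do not carry over. Pictures are saved under pics/ and viewed, and the job is handed in when it is done.

```bash
ls; mkdir -p pics; python3 - <<'E'
from rig import bot
import cv2,numpy as np
for n in ("scene","top"):
    c=bot.read_camera(n); cv2.imwrite(f"pics/{n}0.png",c["image"]); np.savez(f"{n}0.npz",**c)
    print(n,c["fovy"],c["cx"],c["cy"],c["eye"],c["attitude"],(c["depth"]>0).mean(), [k for k in c])
print(bot.read_state()); print(bot.tip_reach)
E
```

```text
pics
scene 45.074772491469616 327.46758467782615 235.974089474165 [1269.18716765  221.21053549 1012.42684733] [-0.20724338  0.52786389  0.76408379 -0.30754813] 0.9960416666666667 ['image', 'depth', 'fovy', 'cx', 'cy', 'eye', 'attitude']
top 55.67757178788612 326.18753703529285 239.95130261494694 [ 187.01611516  -87.0760694  1388.56294455] [-0.06565037  0.70466522 -0.70371661  0.06260909] 0.9959928385416666 ['image', 'depth', 'fovy', 'cx', 'cy', 'eye', 'attitude']
{'clock': 0.1, 'joint_positions': array([ 1.21139424e+00,  3.00345860e-01,  1.52155374e+00, -1.71298260e-05,
        1.32070265e+00, -6.66107267e-02]), 'qvel': array([-0.00199883, -0.00174701, -0.00188452,  0.00070648, -0.00045294,
       -0.00077025]), 'effort': array([ 1.72464217e-03, -5.44376886e+01, -3.62375093e+01, -1.02744452e-04,
        3.02152832e-03, -8.37173701e-06]), 'ee_pos': array([158.68388543, 526.39669729, 249.80157295]), 'tool_rot': array([-0.56738906,  0.5677856 ,  0.42141926, -0.422013  ]), 'ft_force': array([-0.05090743,  0.15486059, -0.27121196]), 'moment': array([-0.02222873,  0.05001468, -0.02825561]), 'grip_width': 85.56036643927197}
19.0
```

View pics/scene0.png

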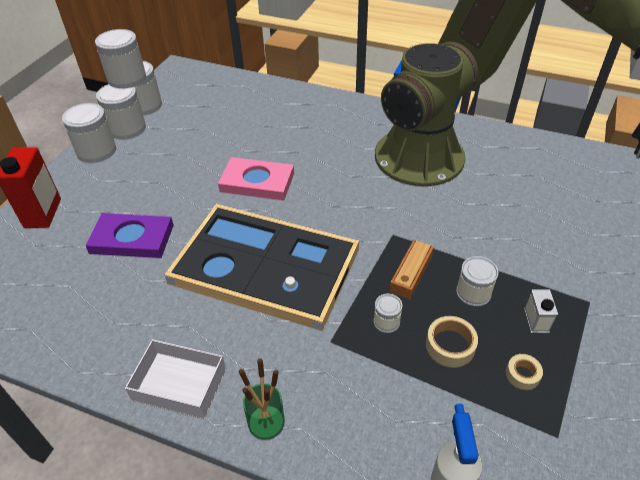

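View pics/top0.png

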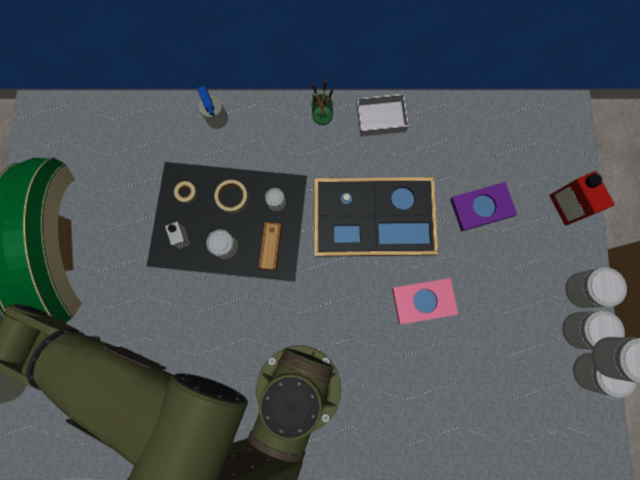

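```bash
cat > h.py <<'E'
import numpy as np,cv2
from scipy.spatial.transform import Rotation as Ro
def cam(c):
    q=np.array(c["attitude"]); R=Ro.from_quat([q[1],q[2],q[3],q[0]]).as_matrix()
    f=240/np.tan(np.radians(float(c["fovy"]))/2); return R,np.array(c["eye"]),f,float(c["cx"]),float(c["cy"])
def ray(c,uv,z):
    R,e,f,cx,cy=cam(c); uv=np.atleast_2d(uv).astype(float)
    d=np.c_[(uv[:,0]-cx)/f,(uv[:,1]-cy)/f,np.ones(len(uv))]@R.T
    return e+d*((z-e[2])/d[:,2])[:,None]
def cloud(c):
    R,e,f,cx,cy=cam(c); v,u=np.mgrid[:480,:640]; Z=np.array(c["depth"]).astype(float)
    return np.stack([(u-cx)/f*Z,(v-cy)/f*Z,Z],-1)@R.T+e
def proj(c,P):
    R,e,f,cx,cy=cam(c); p=(np.atleast_2d(P)-e)@R; return p[:,:2]/p[:,2:]*f+[cx,cy]
E
python3 - <<'E'
from h import *
c=dict(np.load("top0.npz")); im=c["image"]
cv2.imwrite("pics/crop_items.png",cv2.resize(im[155:285,140:310],None,fx=4.5,fy=4.5,interpolation=cv2.INTER_CUBIC))
cv2.imwrite("pics/crop_tray.png",cv2.resize(im[170:265,305:450],None,fx=5,fy=5,interpolation=cv2.INTER_CUBIC))
P=cloud(c)
for n,(u,v) in dict(tin=(275,198),big=(221,243),can=(176,228),box=(270,246),tape=(184,182),mat=(200,270),bench=(140,330),tinp=(402,198),canp=(347,234),brp=(404,233),foam=(330,215),stub=(346,198)).items(): print(n,P[v,u].round(1))
s=dict(np.load("scene0.npz"));P=cloud(s)
for n,(u,v) in dict(tin=(388,300),big=(478,265),bench=(100,330),mat=(500,390),tinp=(218,266)).items(): print(n,P[v,u].round(1))
E
```

```text
tin [558.3  73.3  65.6]
big [417.7 226.3  81.4]
can [463.5 362.5  76.3]
box [416.6  88.6  36.7]
tape [621.6 364.4  24.3]
mat [347.6 306.3   1.7]
bench [1.666e+02 4.776e+02 2.000e-01]
tinp [ 571.4 -316.7   19.9]
canp [ 456.8 -144.7   20.9]
brp [ 460.4 -319.8   19.4]
foam [514.3 -92.6  30.7]
stub [ 563.  -141.2   49.4]
tin [555.2  72.9  63.7]
big [409.4 226.9  77.2]
bench [ 794.  -481.1   -1.8]
mat [640.5 326.6   2.5]
tinp [ 566.8 -319.8   22.4]
```

```bash
python3 - <<'E'
from h import *
E
true
```

```text
(no output)
```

View pics/crop_items.png

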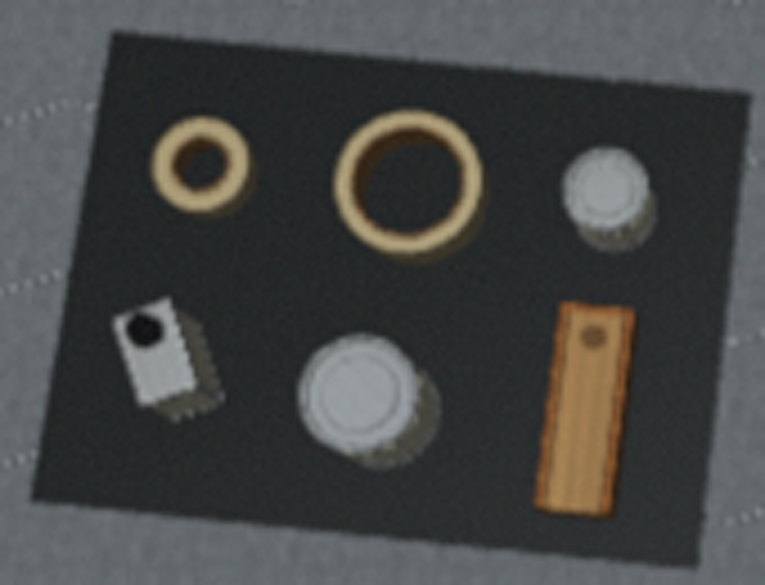

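View pics/crop_tray.png

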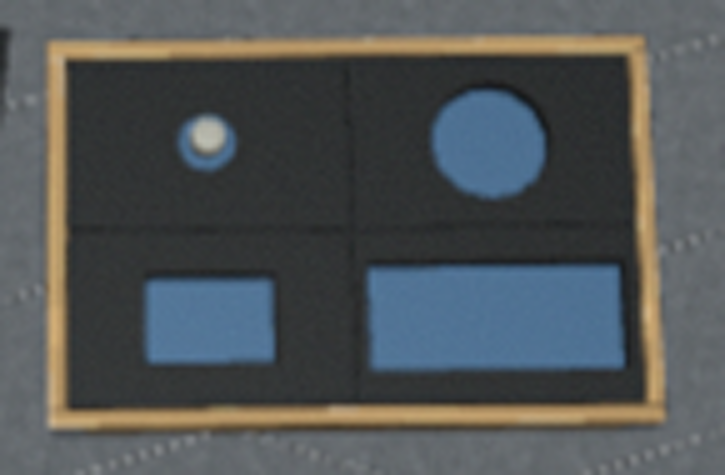

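```bash
cat > det.py <<'E'
from h import *
def blobs(mask,roi,amin=30):
    u0,v0,u1,v1=roi; m=np.zeros(mask.shape,np.uint8); m[v0:v1,u0:u1]=mask[v0:v1,u0:u1]
    cs,_=cv2.findContours(m,cv2.RETR_EXTERNAL,cv2.CHAIN_APPROX_NONE)
    return max(cs,key=cv2.contourArea)[:,0,:]
def rect(c,k,z):
    P=ray(c,k,z)[:,:2].astype(np.float32); (x,y),(w,h),a=cv2.minAreaRect(P)
    if w<h: w,h,a=h,w,a+90
    return np.round([x,y,w,h,(a+90)%180-90],1)
def circ(c,k,z):
    P=ray(c,k,z)[:,:2].astype(np.float32); e=cv2.fitEllipse(P); return np.round([*e[0],*e[1]],1)
E
python3 - <<'E'
from det import *
c=dict(np.load("top0.npz")); im=c["image"].astype(int); b,g,r=im[...,0],im[...,1],im[...,2]
hsv=cv2.cvtColor(c["image"],cv2.COLOR_BGR2HSV)
print("px", im[198,275],im[210,279],im[228,176],im[240,184],im[246,270],im[182,184])
pale=(hsv[...,1]<45)&(hsv[...,2]>135)
tan=(r-b>35)
blue=(b-r>40)&(b>100)
vis=c["image"].copy()
def out(n,k,f,z): print(n,f(c,k,z),len(k),k.mean(0).round(1)); cv2.polylines(vis,[k.reshape(-1,1,2)],True,(0,0,255),1)
out("tin",blobs(pale,(255,180,295,215)),circ,63)
out("big",blobs(pale,(200,225,245,265)),circ,79)
dark=(hsv[...,2]<0)
out("can",blobs(pale,(160,215,195,250)),rect,69)
out("box",blobs(tan,(255,215,290,275)),rect,39)
out("tape",blobs(tan,(168,175,200,207)),circ,28)
out("mask",blobs(tan,(210,175,252,217)),circ,39)
out("tinp",blobs(blue,(380,180,420,215)),circ,19)
out("canp",blobs(blue,(325,220,368,248)),rect,19)
out("brp",blobs(blue,(370,215,435,250)),rect,19)
out("stubfoot",blobs(blue|((hsv[...,2]>120)&(hsv[...,1]<60)),(335,185,360,210)),circ,34)
out("stubtop",blobs((hsv[...,2]>110)&(hsv[...,1]<60),(335,185,360,210)),circ,52)
out("tray",blobs(tan,(305,170,450,265)),rect,34)
cv2.imwrite("pics/det0.png",cv2.resize(vis[155:285,140:450],(800,335)))
E
```

```text
px [156 156 149] [60 60 59] [100 101  97] [59 60 60] [ 79 123 159] [117 152 166]
tin [561.3  76.   44.   47.4] 45 [274.2 197.2]
big [420.  230.7  64.8  67.4] 64 [219.6 242.7]
can [450.5 369.8  58.4  36.1  21.3] 62 [175.  233.3]
box [418.4  89.8 142.4  52.   -5.6] 121 [269.5 245.7]
tape [590.9 360.6  61.3  62.9] 55 [184.3 191.2]
mask [575.5 214.3  95.7  96.6] 87 [230.3 195.1]
tinp [ 570.8 -318.    64.8   68.4] 59 [402.3 198.3]
canp [ 457.3 -143.4   77.    50.1  -90. ] 78 [346.5 233.9]
brp [ 460.6 -319.2  153.2   62.6  -89.9] 135 [403.7 233.2]
stubfoot [ 566.9 -141.9   31.4   32.2] 28 [346.  198.1]
stubtop [ 567.  -141.7   19.7   22.9] 20 [346.3 196.5]
tray [ 512.1 -229.5  372.8  243.5  -89.3] 392 [374.9 216.2]
```

View pics/det0.png

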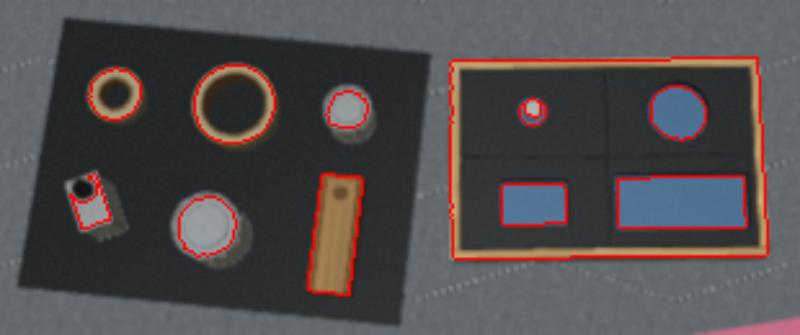

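```bash
python3 - <<'E'
from det import *
c=dict(np.load("scene0.npz")); vis=c["image"].copy()
def circle(x,y,z,r): 
    a=np.linspace(0,2*np.pi,60); return np.c_[x+r*np.cos(a),y+r*np.sin(a),0*a+z]
def rc(x,y,z,l,w,d):
    d=np.radians(d);u=np.array([np.cos(d),np.sin(d)]);v=np.array([-u[1],u[0]])
    return np.array([[*(np.array([x,y])+i*l/2*u+j*w/2*v),z] for i,j in((1,1),(1,-1),(-1,-1),(-1,1))])
S=[circle(561.3,76,63,28),circle(420,230.7,79,38),circle(590.9,360.6,28,33),circle(575.5,214.3,39,50),rc(452,369.5,69,62,38,21.3),rc(418.4,89.8,39,140,50,-5.6),
 circle(567.6,-316,34,36),circle(565.6,-141.8,34,11),rc(457,-143,34,78,54,-90),rc(459,-317.5,34,156,66,-90)]
big=cv2.resize(vis,None,fx=4,fy=4,interpolation=cv2.INTER_CUBIC)
for s in S: cv2.polylines(big,[((proj(c,s)+.5)*4-.5).round().astype(int).reshape(-1,1,2)],True,(0,0,255),1)
cv2.imwrite("pics/s_it.png",cv2.resize(big[920:1580,1400:2300],(800,587)))
cv2.imwrite("pics/s_tr.png",big[800:1300,660:1440])
E
```

```text
(no output)
```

View pics/s_it.png

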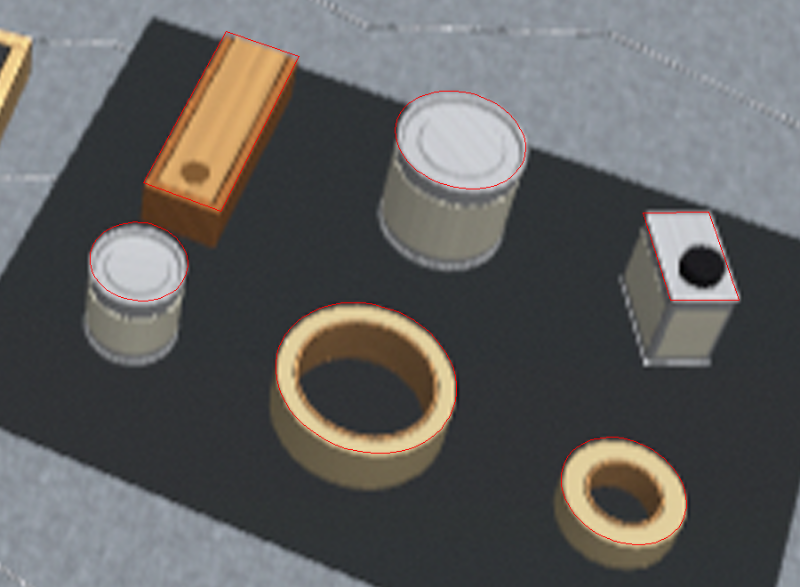

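View pics/s_tr.png

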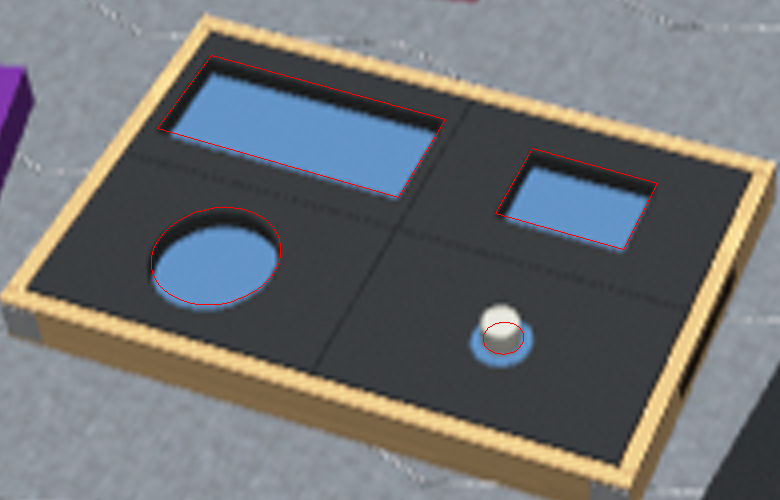

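```bash
cat > act.py <<'E'
from det import *
from rig import bot
def Q(a):
    a=np.radians(a); x=np.array([np.cos(a),np.sin(a),0]); y=np.array([0,0,-1.]); z=np.cross(x,y)
    q=Ro.from_matrix(np.c_[x,y,z]).as_quat(); return [q[3],q[0],q[1],q[2]]
def pick_angle(p,a):   # choose a or a+180 by feasible + central joint 6
    o=[(abs(j[5]),b) for b in (a,a+180) if (j:=bot.ik(p,Q(b))) is not None]; return min(o)[1]
def rep(t): s=bot.read_state(); print(t,"t=%.1f"%s["clock"],s["ee_pos"].round(1),"w=%.1f"%s["grip_width"],"F",s["ft_force"].round(1),"q6=%.2f"%s["joint_positions"][5])
def grab(xy,a,z,hi=190,force=40,op=85):
    a=pick_angle([*xy,hi],a); bot.move_gripper(op); bot.move_to([*xy,hi],Q(a)); rep("above")
    bot.servo_line([*xy,z+25],speed=200); r=bot.servo_line([*xy,z],speed=60,until_force=12); rep(f"down hit={r}")
    bot.move_gripper(20 if op>30 else 0,force); rep("grip"); bot.servo_line([*xy,hi],speed=150); rep("lift"); return a
def place(xy,a,z,w,hi=190):
    a=pick_angle([*xy,hi],a); bot.move_to([*xy,hi],Q(a)); rep("over")
    bot.servo_line([*xy,z+22],speed=130); bot.dwell(0.2)
    r=bot.servo_line([*xy,z-2],speed=22,until_force=5); rep(f"set hit={r}")
    bot.move_gripper(w); rep("open")
    p=bot.read_state()["ee_pos"]; bot.servo_line([p[0],p[1],hi],speed=130); rep("clear")
E
python3 - <<'E'
from act import *
for n,p,a in [("tin",(561,76),90),("tinp",(569,-316.5),90),("can",(452,369.5),111.3),("canp",(457.5,-143),0),("box",(418.4,89.8),84.4),("boxp",(459.5,-317.5),0),("tape",(591,360.6),90),("tapep",(567,-142),90)]:
    print(n,[ (b,None if (j:=bot.ik([*p,190],Q(b))) is None else j.round(2)[[0,4,5]]) for b in (a,a+180)], [bot.ik([*p,40],Q(b)) is not None for b in (a,a+180)])
grab((561,75.5),90,43)
E
```

```text
tin [(90, array([ 0.07,  1.21, -1.5 ])), (270, array([0.07, 1.21, 1.64]))] [True, True]
tinp [(90, array([-0.56,  1.29, -2.13])), (270, array([-0.56,  1.29,  1.01]))] [True, True]
can [(111.3, array([ 0.62,  1.22, -1.32])), (291.3, array([0.62, 1.22, 1.82]))] [True, True]
canp [(0, array([-0.38,  1.15, -0.38])), (180, None)] [True, False]
box [(84.4, array([ 0.13,  1.13, -1.35])), (264.4, array([0.13, 1.13, 1.79]))] [True, True]
boxp [(0, array([-0.67,  1.2 , -0.67])), (180, array([-0.67,  1.2 ,  2.47]))] [True, True]
tape [(90, array([ 0.49,  1.35, -1.08])), (270, array([0.49, 1.35, 2.07]))] [True, True]
tapep [(90, array([-0.31,  1.22, -1.88])), (270, array([-0.31,  1.22,  1.26]))] [True, True]
above t=2.5 [560.9  76.2 190.1] w=85.2 F [ 1.2  0.5 -0. ] q6=-1.50
down hit=False t=3.8 [561.   75.5  42.8] w=84.7 F [0.9 0.3 0.3] q6=-1.50
grip t=4.2 [561.3  75.5  43.5] w=55.2 F [-0.6 -0.2  5.1] q6=-1.50
lift t=5.3 [560.6  75.5 189. ] w=54.9 F [-0.6 -0.1 -1.9] q6=-1.50
```

```bash
python3 - <<'E'
from act import *
place((569,-316.5),60,59,75)
c=bot.read_camera("top"); np.savez("top1.npz",**c); s=bot.read_camera("scene")
cv2.imwrite("pics/p1.png",np.hstack([cv2.resize(c["image"][165:270,300:450],(400,280)),cv2.resize(s["image"][190:340,150:370],(400,280))]))
E
```

```text
over t=7.9 [ 569.1 -316.2  190. ] w=54.8 F [-0.7  0.1 -2. ] q6=1.53
set hit=True t=10.0 [ 568.9 -316.5   59.6] w=55.6 F [-1.8  0.7  5.6] q6=1.53
open t=10.3 [ 568.5 -316.2   58.5] w=75.0 F [-0.3 -0.8  0.7] q6=1.53
clear t=11.5 [ 568.2 -316.   189. ] w=75.2 F [-0.3  1.  -0.1] q6=1.53
```

View pics/p1.png

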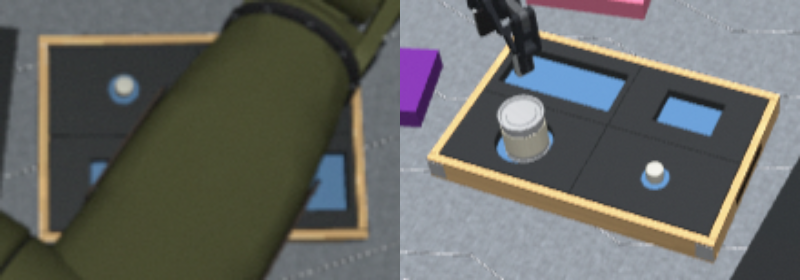

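The tin stands in the middle of the round pocket (right panel, about (522,130)). Next is the can.

```bash
python3 - <<'E'
from act import *
grab((451.5,369.5),111.3,45)
s=bot.read_camera("scene"); cv2.imwrite("pics/c1.png",s["image"])
E
```

```text
above t=14.3 [451.8 369.1 190. ] w=84.7 F [ 0.7 -0.4 -0.2] q6=-1.32
down hit=False t=15.6 [451.5 369.5  44.9] w=84.9 F [-0.1 -0.4  0.1] q6=-1.32
grip t=16.1 [451.7 369.6  45.3] w=37.4 F [0.3 0.3 3.3] q6=-1.32
lift t=17.2 [451.2 369.3 188.9] w=37.4 F [ 0.   0.1 -2.4] q6=-1.32
```

View pics/c1.png

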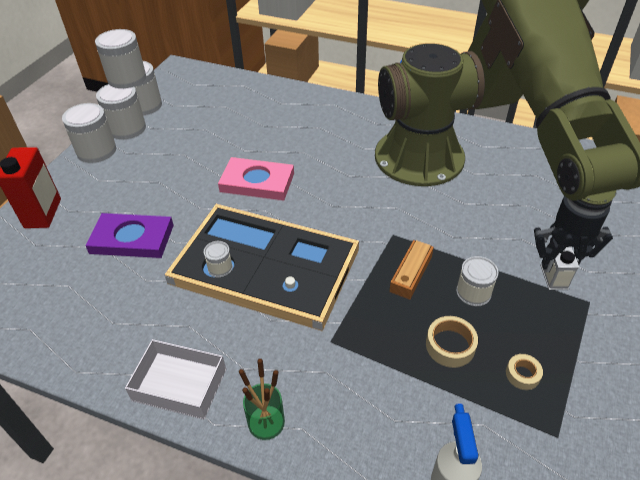

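The can hangs upright in the jaws at (560,270), and the rest of the scene is unchanged. Placing it.

```bash
python3 - <<'E'
from act import *
place((457.5,-143),0,61,55)
grab((418.4,89.8),84.4,39)
s=bot.read_camera("scene"); cv2.imwrite("pics/c2.png",s["image"])
E
```

```text
over t=19.2 [ 457.8 -142.4  190. ] w=37.4 F [ 0.2  0.1 -1.2] q6=-0.38
set hit=True t=21.2 [ 457.4 -142.9   61.3] w=37.5 F [-1.8  1.4  6.8] q6=-0.38
open t=21.6 [ 457.  -142.8   60.7] w=55.2 F [ 0.3 -0.1  0.8] q6=-0.38
clear t=22.7 [ 456.6 -142.7  189.3] w=54.9 F [0.1 0.6 0.4] q6=-0.38
above t=24.0 [418.7  89.4 190.1] w=84.8 F [-0.6 -0.9  0.6] q6=-1.35
down hit=False t=25.4 [418.3  89.8  38.8] w=84.8 F [-0.6  0.2  0. ] q6=-1.35
grip t=25.8 [418.6  89.8  39.4] w=49.0 F [-1.4 -0.7  5.9] q6=-1.35
lift t=27.0 [418.   89.7 189.2] w=49.2 F [ 0.3 -0.5 -1.4] q6=-1.35
```

View pics/c2.png

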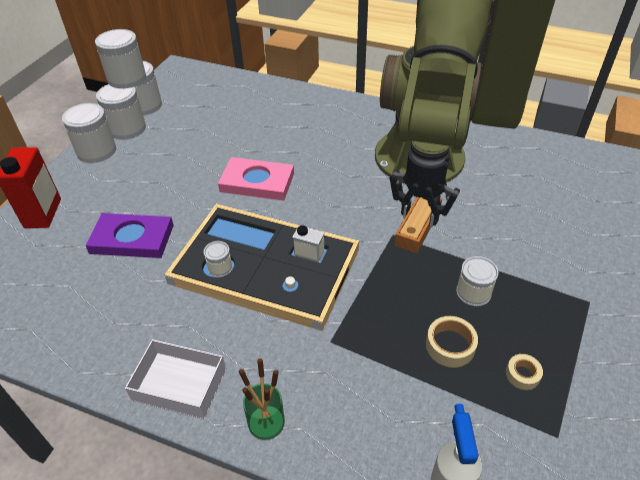

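The can is in its pocket at (309,243), and the box hangs level in the jaws at (415,225).

```bash
python3 - <<'E'
from act import *
place((459.5,-317.5),0,55,63)
grab((591,360.6),90,25)
s=bot.read_camera("scene"); cv2.imwrite("pics/c3.png",s["image"])
E
```

```text
over t=28.6 [ 459.9 -316.6  190. ] w=49.2 F [ 0.2  1.1 -1.4] q6=-0.67
set hit=True t=30.7 [ 459.4 -317.4   55.4] w=49.1 F [-0.3  0.4  5.4] q6=-0.67
open t=31.0 [ 459.  -317.1   54.7] w=63.4 F [-1.  -0.2 -0.1] q6=-0.67
clear t=32.2 [ 458.7 -316.9  189.1] w=63.2 F [-0.1 -0.2 -0. ] q6=-0.67
above t=35.0 [591.5 359.7 190.1] w=85.1 F [0.3 0.6 0.1] q6=-1.08
down hit=False t=36.4 [591.  360.6  24.8] w=85.0 F [-0.3  0.1  0.5] q6=-1.08
grip t=36.7 [591.4 360.8  26. ] w=64.2 F [-1.  -0.4  5. ] q6=-1.08
lift t=38.0 [590.7 360.4 188.8] w=64.0 F [-0.6  0.3 -0.1] q6=-1.08
```

View pics/c3.png

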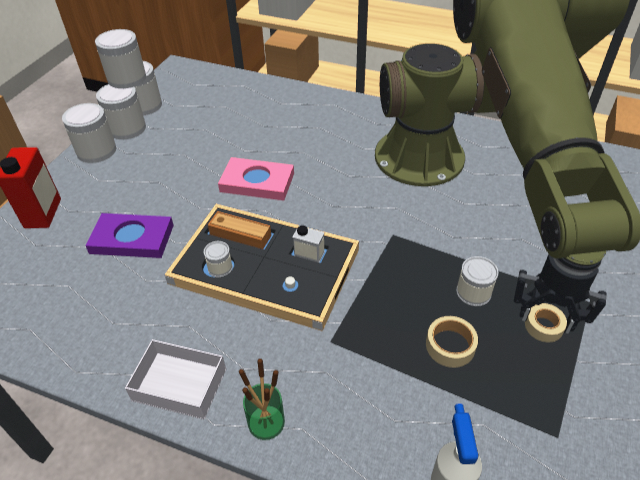

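The box is in the long pocket at (240,228), and the roll is held level at (547,322). Placing the roll.

```bash
python3 - <<'E'
from act import *
place((567,-142),60,56,82)
bot.move_to([300,400,300],Q(90)); rep("away")
c=bot.read_camera("top"); np.savez("top9.npz",**c); s=bot.read_camera("scene"); np.savez("scene9.npz",**s)
cv2.imwrite("pics/e_top.png",cv2.resize(c["image"][150:290,140:460],(800,350),interpolation=cv2.INTER_CUBIC))
cv2.imwrite("pics/e_sc.png",cv2.resize(s["image"][190:340,150:370],(800,545),interpolation=cv2.INTER_CUBIC))
P=cloud(c);Ps=cloud(s)
for n,x,y,z in [("tin",569,-316,79),("can",457,-150,85),("box",459,-317,55),("tape",567,-166,59),("big",420,230.7,79),("mask",575.5,258,39)]:
    u=proj(c,[x,y,z])[0].round().astype(int); v=proj(s,[x,y,z])[0].round().astype(int)
    print(n,z,P[u[1],u[0]].round(1),Ps[v[1],v[0]].round(1))
E
```

```text
over t=39.8 [ 567.3 -141.2  190. ] w=64.4 F [ 0.3 -0.6 -0.7] q6=-1.36
set hit=True t=41.9 [ 566.9 -142.    57. ] w=64.4 F [-2.   0.2  5.9] q6=-1.36
open t=42.3 [ 566.5 -141.8   56.2] w=82.2 F [ 0.3 -0.4 -0.6] q6=-1.36
clear t=43.4 [ 566.2 -141.7  189.1] w=82.0 F [-0.8 -0.7 -0. ] q6=-1.36
away t=45.6 [300.5 399.6 299.8] w=82.5 F [ 0.1 -0.2 -0.3] q6=-0.72
tin 79 [ 571.6 -317.    74.1] [ 568.8 -316.8   79.3]
can 85 [ 454.1 -150.4   95. ] [ 464.5 -147.    92.9]
box 55 [ 459.2 -316.7   55.8] [ 457.3 -318.4   53.8]
tape 59 [ 566.9 -165.2   57.9] [ 567.8 -165.9   60.2]
big 79 [421.5 230.4  77. ] [421.8 231.   79.5]
mask 39 [575.2 258.4  39. ] [577.  257.6  39.9]
```

View pics/e_top.png

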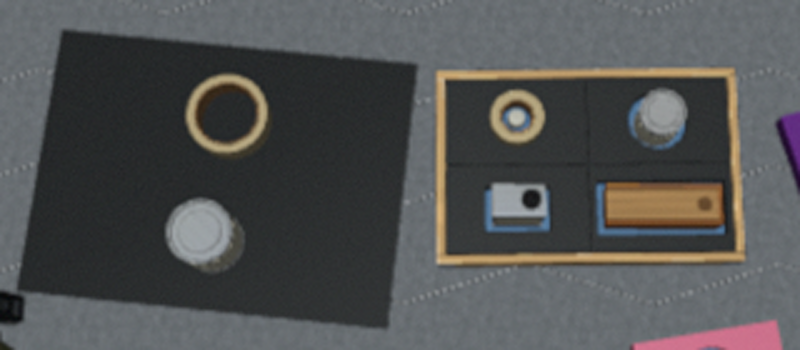

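View pics/e_sc.png

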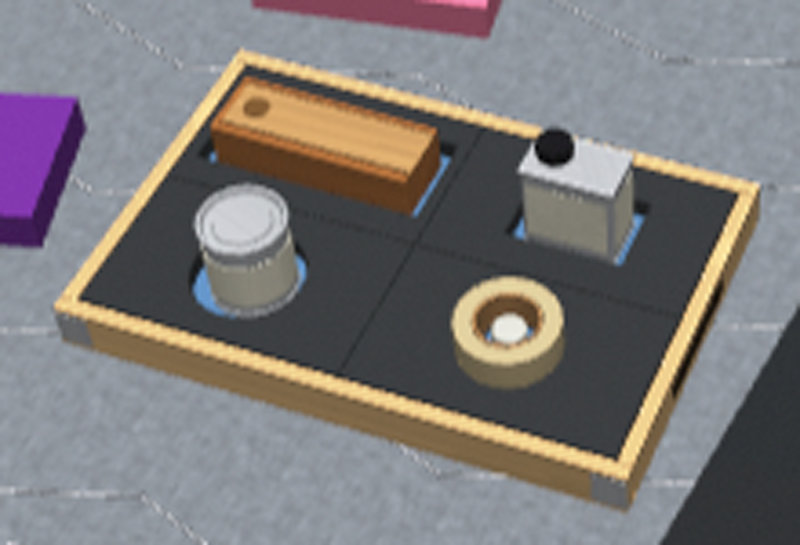

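```bash
python3 - <<'E'
from det import *
s=dict(np.load("scene9.npz")); c=dict(np.load("top9.npz"))
for n,k in(("s",s),("t",c)):
    P=cloud(k); m=(np.hypot(P[...,0]-569,P[...,1]+316)<40)&(P[...,2]>66)&(P[...,2]<95); Q=P[m]; A=np.c_[Q[:,:2]-Q[:,:2].mean(0),np.ones(len(Q))]
    sol=np.linalg.lstsq(A,Q[:,2],rcond=None)[0]; print(n,len(Q),Q.mean(0).round(1),sol.round(3),Q[:,2].std().round(1))
s0=dict(np.load("scene0.npz"));P=cloud(s0)
m=(np.hypot(P[...,0]-561,P[...,1]-76)<40)&(P[...,2]>50)&(P[...,2]<79);Q=P[m];A=np.c_[Q[:,:2]-Q[:,:2].mean(0),np.ones(len(Q))];print("ref",len(Q),Q.mean(0).round(1),np.linalg.lstsq(A,Q[:,2],rcond=None)[0].round(3),Q[:,2].std())
im=s["image"].copy(); b=cv2.resize(im[235:285,195:255],None,fx=10,fy=10,interpolation=cv2.INTER_CUBIC)
a=np.linspace(0,2*np.pi,90)
for x,y,z,r,col in((569,-316.5,34,36,(0,255,255)),(568.5,-316.2,79,28,(0,0,255)),(568.5,-316.2,19,28,(0,255,0))):
    p=(proj(s,np.c_[x+r*np.cos(a),y+r*np.sin(a),0*a+z])+.5-[195,235])*10; cv2.polylines(b,[p.round().astype(int).reshape(-1,1,2)],True,col,1)
cv2.imwrite("pics/tinzoom.png",b)
E
```

```text
s 461 [ 569.2 -313.7   76.7] [-4.900e-02 -3.400e-02  7.673e+01] 3.3
t 282 [ 566.6 -315.8   76.5] [ 3.6000e-02 -9.0000e-03  7.6468e+01] 3.5
ref 559 [566.4  76.7  60.8] [-5.0000e-02 -1.4000e-02  6.0797e+01] 3.0870211478414995
```

View pics/tinzoom.png

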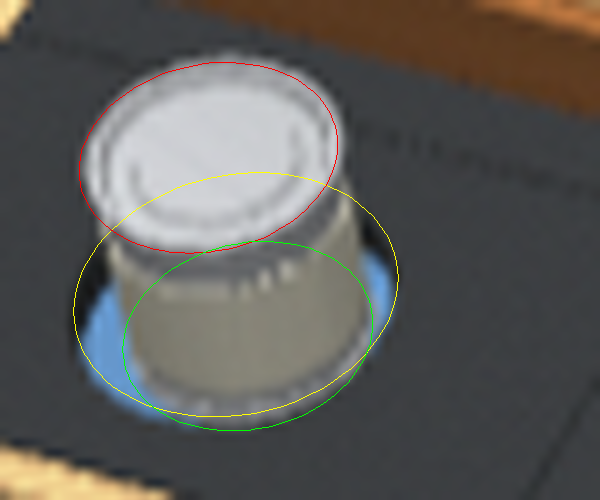

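The zoomed crop shows the tin upright. Its base lies on the projected floor circle (green) and its lid is within about 2 mm of the height expected when seated. All four items are home, and the arm is clear of everything.

```bash
python3 -c "
from rig import bot
bot.finish_job(); print(bot.read_state()['clock'])"
```

```text
the job is handed in; nothing more can be done
the job is handed in; nothing more can be done
```

I packed the tin, the can, the brush box and the tape roll into their own inserts, in that order, and handed the job in at about 46 s on the robot's clock. Each was lowered slowly and released on a contact force of about 5–7 N. Contact came within 1 mm of the expected seated height each time.

**Seating:** the last pictures from both cameras show all four upright and inside their pockets, with the roll around the white stub. The tin sits a few millimetres off centre in its pocket, but it is on the floor and upright.

**Left alone:** the large tin and the masking roll are where they were, and the gripper was parked well away from everything.

**Readings that disagreed:**
- **Tin lid:** the top camera read 74 mm and the scene camera 79 mm, against 79 mm expected. The touch height and the overlay on the scene picture support 79 mm.
- **Can cap:** I set 85 mm as its check height by mistake, when it should stand at 98 mm. The cameras read 95 and 93 mm there. I relied on the can's contact height and the pictures instead.

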